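# Fit the parked rotor to the centrifuge drive

## Task

The centrifuge's rotor is parked on a peg under the shelf, where there is room to reach only its rim: lift it out, set it down flat on the open bench clear of the shelf, and let go. Then take it again by its centre knob, since no finger fits round its rim in the centrifuge, and lower it, without dropping or forcing it, over both the drive shaft and the drive pin in the well until it sits fully home on its seat; let go. Leave the things on the shelf, the beaker, the tip box and the timer where they are.

Things in the scene. Friction and masses are not known exactly. Their poses are not given: they have to be found in the camera images.
- rotor: Centrifuge rotor, 0.4 to 0.65 kg: a bare metal pan, 160 mm in diameter. Origin under its centre, z up its axis. Upright outer wall 6 mm thick, 58 mm high, with 25 mm of free depth inside below the rim: pinch the rim with one finger inside, one outside. Between wall and centre knob is a ring gap 53 mm wide. Parked, its underside is 8 mm above the bench; any yaw.
- pin_window (a point): Centre of the rotor's one pin window, at the level of its underside: 39 mm from the rotor's origin along its +x. The window is 15 x 15 mm, right through the 14 mm floor. Eleven tube holes ring the sloped deck; the gap where a twelfth would be lies at the window.
- riser: White shelf on four steel legs (16 mm, at y = +-114 mm), fixed. Origin on the bench under the parking peg; open front to its own -x. The board spans x = -6 to 140 mm, 260 mm wide, underside 150 mm and top 162 mm above the bench: the parked rotor stands out 74 mm in front of it, but there is no room for a gripper above its knob. Bottles and a box stand on it, 45 mm or more back.
- centrifuge: White benchtop centrifuge, fixed, 288 x 244 mm, deck 135 mm above the bench, with a 3 mm seal ring round the well; open lid leaning back from its rear edge, 128 mm behind the drive axis, rising to 385 mm. Origin on the bench on the vertical drive axis; front to its own -x. The round well has a radius of 86 mm: no room for a finger outside the rotor's wall.
- drive_hub (a joint): Angle of the drive hub in the well: 0 when the drive pin lies on the centrifuge's +x (rear) side of the axis, growing anticlockwise from above. It starts anywhere; it is stiff (0.12 N m of friction) and stays where it is left.
- drive_seat (a point): Centre of the drive hub's flat seat in the well, 70 mm above the bench, on the drive axis; its x points to the drive pin. The seated rotor's origin comes to this point. The shaft, 24 mm in diameter, rises 56 mm above the seat, tapered over its last 16 mm. Once seated, the rotor's rim is 7 mm below the deck and its knob's top 156 mm above the bench.
- drive_pin (a point): Tip of the drive pin: the pin stands 39 mm from the drive axis, 12 mm in diameter, 25 mm high above the seat, tapered over its last 7 mm.
- bottle_pbs: Glass reagent bottle with blue cap, 68 mm in diameter, 150 mm high, on the shelf; origin under its centre. Leave it alone.
- bottle_etoh: Taller glass reagent bottle with blue cap, 72 mm in diameter, 165 mm high, on the shelf; origin under its centre. Leave it alone.
- tube_box: Small lidded box, 66 x 66 x 42 mm, on the shelf; origin under its centre. Leave it alone.
- beaker: Glass beaker, 74 mm in diameter, 95 mm high, on the bench left of the shelf; origin under its centre. Leave it alone.
- tip_box_1: Pipette tip box with clear lid, 87 x 120 x 80 mm, on the bench at the left; origin under its centre. Leave it alone.
- timer: Bench timer, 66 x 70 x 18 mm, on the bench at the left front, beyond y = 0.33; origin under its centre. Leave it alone.
- rotor_knob (a point): Middle of the grip of the rotor's round, dark, knurled centre knob, on the rotor's axis 72 mm above its underside. The knob is 42 mm in diameter; its grip reaches from 52 to 86 mm above the underside. A 26 mm bore runs up through rotor and knob for the drive shaft.
- peg_top (a point): Top of the parking peg, 19 mm above the bench, on the riser's origin axis. The peg is 18 mm in diameter, 11 mm high on a round 8 mm foot: the parked rotor must be lifted 15 mm to come free, and can be lifted up to 45 mm under the board. The bench in front of the shelf and to the left of that, as far as y = 0.30, is free.

How it is judged:
By the outcome, as a careful person would: the job done as asked, in the order asked, and still so for the second after the job is handed in, with the robot touching nothing.
It also fails if it takes over 64 s, if anything falls off the work surface, if the arm or the gripper's body presses on something with over 40 N, if the wrist force passes 120 N, or if a joint passes its speed limit or range.

## Robot

A 6-joint arm with a two-finger parallel gripper is mounted at the origin on a cart in front of the work surface, level with it; the furniture and walls round the work are solid. World frame = base frame: x ahead of the robot, y to its left, z up, the work surface at z = 0. Lengths are in mm, angles in rad, forces in N, time in s.
With the tool pointing down it reaches from about 400 to 925 mm from the base axis. Payload 12.5 kg.
Tool frame: the origin (TCP) lies at the very end of the fingers, on their centre line; the grasp point (between the pads) lies 19 mm behind it; z points along the fingers, y is the line along which they close (so a half turn about z gives the same grasp; the last joint's range is limited). The gripper opens to 95 mm and grips with 3 to 60 N. Pads are 20 mm wide; open, the fingers measure 119 mm over their backs; the gripper's body (75 mm by 180 mm) begins 59 mm behind the grasp point.
Start: joints at [-1.327, 0.491, 1.559, -0, 1.092, -0.106], TCP at [214.217, -587.161, 214.661] pointing down, gripper open.
Joint ranges: [-3.1, 3.1], [-0.84, 2.19], [0.05, 2.79], [-1.13, 4.28], [0.06, 2.93], [-2.69, 2.69]. Speed limits (rad/s): [2.22, 2.22, 2.79, 3.14, 3.14, 3.14].

## Interface

Orientations are given as [roll, pitch, yaw] about the fixed x, y, z axes, in that order (R = Rz(yaw) Ry(pitch) Rx(roll)).
In Python, from cell import env gives the robot as it stands.
- The arm moves only by the shell command python3 steer.py 'ROWS'. ROWS is a JSON list of rows, 1 to 5 of them, each of 5 numbers: dx, dy, dz in mm, then a turn about the tool's z in rad, then the opening from 0.0 (shut) to 1.0 (fully open); each row is the pose to reach, as a shift and turn from the pose commanded when the command began, along the tool's axes at that moment; what a row does not reach only later rows make up. A row lasts 1/12 s, in which the tool goes at most 41.7 mm and 0.125 rad, less where a joint would pass 70% of its speed; a pose out of reach is approached as far as the arm can. The fingers move at their own pace and stop on an object; the grip force is fixed at half the most. Time passes only in rows, so rows that do not move let the fingers close. It prints the time, the measured TCP pose, the force, the opening and the grip force at its end.
- env.state(): the state, without advancing time (a new reading comes with each control period).
- env.read_camera(name): name is "side" or "top" or "wrist"; returns (picture, depth): 400x640x3 uint8, red, green, blue; 400x640 float32, mm along the optical axis (not along the pixel's ray), 0 where there is no reading.
- env.camera_info(name): a dict with "vertical_fov" (degrees; the focal length in pixels is half the picture's height over the tangent of half this angle, whatever the lens; pixels are square), "cx", "cy" (the principal point, pixels), "dist_coeffs" ([k1, k2, p1, p2, k3] as OpenCV has them; the pictures are not rectified), "origin" and "attitude" of the camera in the world. Camera axes: x right, y down, z forward; pixel columns grow to the right and rows downward; lengths in mm; the calibration is good to about 2 mm. A picture is of the moment at which its call begins: read the wrist's pose just before it. camera_info takes no time and is no camera call; for the wrist camera it gives the pose at the moment of the call.
- env.job_done(): hands the job in; it is judged then, once.
The state is a dict: "t": time; "joints": joint angles; "qvel": joint speeds; "tau": joint torques, N m; "eef_pos": TCP position; "tcp_rot": TCP orientation; "ft_force": force on the tool from outside, world axes, zero at the start; "moment": the same for the moment, N m; "opening": opening from 0.0 (shut) to 1.0 (fully open); "grip_force": force on a finger pad.
Only numpy, scipy, OpenCV 4.12 (cv2) and the standard library are available. Lean on these libraries where they do the work, as an engineer would, in place of code of your own. Each camera call takes 0.05 s, during which the arm holds its last target. There are 200 camera calls.

## Working session

There is one attempt and no reset: what is moved stays moved. The work goes in short steps, Python scripts to look and compute and a shell command to move; the robot and the scene stay as the last step left them, time stands still between calls to the robot, and variables do not carry over. Pictures are saved under pics/ and viewed, at most 10 in all, crops included, and the job is handed in when it is done.

```bash
ls; mkdir -p pics; python3 - <<'E'
from cell import env
import cv2,numpy as np
for n in("side","top"):
    i=env.camera_info(n);print(n,i)
    p,d=env.read_camera(n);np.savez("pics/%s0.npz"%n,p=p,d=d);cv2.imwrite("pics/%s0.png"%n,p[:,:,::-1])
print(env.camera_info("wrist"));print(env.state())
E
```

```text
cell.py
pics
steer.py
side {'vertical_fov': 53.43594521401015, 'cx': 318.3215382911635, 'cy': 197.95628107107518, 'dist_coeffs': array([-0.08519085,  0.        ,  0.        ,  0.        ,  0.        ]), 'origin': array([  62.98145569,  888.80206731, 1040.75446068]), 'attitude': array([-2.31807391,  0.02018966, -2.6270542 ])}
top {'vertical_fov': 43.92550134147481, 'cx': 321.28532090116323, 'cy': 207.4312315696696, 'dist_coeffs': array([0.00272043, 0.        , 0.        , 0.        , 0.        ]), 'origin': array([ 266.87503956,   54.61872694, 1690.22271249]), 'attitude': array([-2.95570095e+00, -2.01476256e-03, -1.56936701e+00])}
{'vertical_fov': 66.30921493423023, 'cx': 322.87423360486287, 'cy': 202.663710598447, 'dist_coeffs': array([-0.00101773,  0.        ,  0.        ,  0.        ,  0.        ]), 'origin': array([ 288.59682093, -561.25929306,  385.19115854]), 'attitude': array([ 2.85989135e+00, -5.74394581e-04, -1.22106068e+00])}
{'t': 0.1, 'joints': array([-1.32662100e+00,  4.91453651e-01,  1.55939535e+00,  2.16453152e-05,
        1.09168212e+00, -1.05614614e-01]), 'qvel': array([ 0.00024754, -0.00065501, -0.00015588,  0.00211598, -0.00023176,
        0.00100243]), 'tau': array([ 2.19583206e-03, -6.13621902e+01, -2.58605164e+01,  6.93593966e-02,
        4.69592772e-02, -6.35574452e-05]), 'eef_pos': array([ 214.15356792, -586.93807141,  214.14617278]), 'tcp_rot': array([-3.14066144e+00, -1.18023351e-04,  3.49779896e-01]), 'ft_force': array([-0.19527599, -0.03489325, -0.00325727]), 'moment': array([0.04412546, 0.01718151, 0.00374494]), 'grip_force': 0.0, 'opening': 0.9995272515511238}
```

View pics/top0.png

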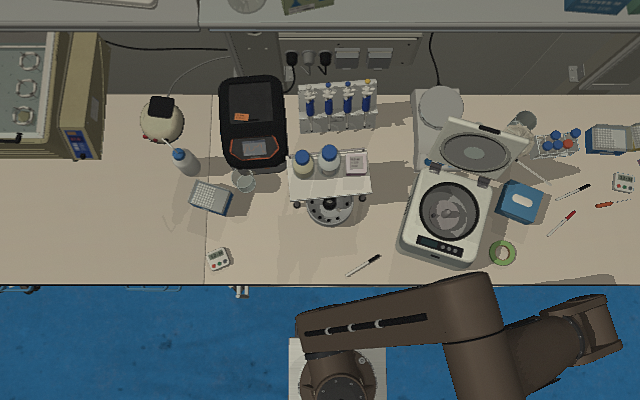

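View pics/side0.png

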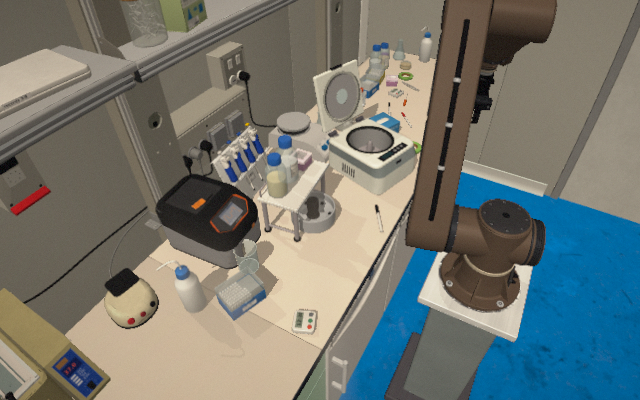

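The top view shows the rotor under the shelf at about (331,207), with its knob at (330,203). The centrifuge well is at (449,210), the beaker at (244,180) and the bench is free around (290,235). The side view shows the rotor at (318,212) and the well at (371,140).

```bash
cat > h.py <<'E'
import numpy as np,cv2
from scipy.spatial.transform import Rotation as R
def K(i):
    f=200/np.tan(np.radians(i["vertical_fov"])/2)
    return np.array([[f,0,i["cx"]],[0,f,i["cy"]],[0,0,1]])
def rot(a): return R.from_euler("xyz",a).as_matrix()
def rays(i,uv):
    n=cv2.undistortPoints(np.float64(uv).reshape(-1,1,2),K(i),i["dist_coeffs"]).reshape(-1,2)
    return np.c_[n,np.ones(len(n))]@rot(i["attitude"]).T
def plane(i,uv,z):
    r=rays(i,uv); o=i["origin"]; return o+r*((z-o[2])/r[:,2])[:,None]
def cloud(i,d):
    v,u=np.mgrid[:400,:640]; r=rays(i,np.c_[u.ravel(),v.ravel()])
    return (i["origin"]+r*d.reshape(-1,1)).reshape(400,640,3)
def circ(p):
    # robust circle fit
    from scipy.optimize import least_squares
    p=np.asarray(p)[:,:2];c=p.mean(0)
    s=least_squares(lambda q:np.hypot(*(p-q[:2]).T)-q[2],[*c,80],loss="soft_l1",f_scale=1.)
    return s.x
def px(i,P):
    Rm=rot(i["attitude"]);rv=cv2.Rodrigues(Rm.T)[0]
    return cv2.projectPoints(np.float64(P).reshape(-1,3),rv,-Rm.T@i["origin"],K(i),i["dist_coeffs"])[0].reshape(-1,2)
E
python3 - <<'E'
from h import *
from cell import env
for n,boxR,boxC in (("top",(295,365,185,230),(400,500,165,265)),("side",(285,345,185,235),(325,420,115,190))):
    i=env.camera_info(n);z=np.load(f"pics/{n}0.npz");P=cloud(i,z["d"]);
    b=boxR;S=P[b[2]:b[3],b[0]:b[1]].reshape(-1,3)
    print(n,"bench z",np.median(P[235:245,270:300,2]) if n=="top" else np.median(P[260:280,280:300,2]))
    for lo,hi in((58,72),(72,110),(145,175)):
        m=(S[:,2]>lo)&(S[:,2]<hi);q=S[m];print(lo,hi,m.sum(),q.min(0).round(),q.max(0).round(),np.median(q,0).round(1))
        if lo==58: print("rim fit",circ(q[:]).round(1))
    b=boxC;S=P[b[2]:b[3],b[0]:b[1]].reshape(-1,3)
    for lo,hi in((55,100),(100,125),(128,137),(137.5,146)):
        m=(S[:,2]>lo)&(S[:,2]<hi);q=S[m];print(lo,hi,m.sum(),q.min(0).round(),q.max(0).round(),np.median(q,0).round(1))
# crops enlarged
a=np.load("pics/top0.npz")["p"][150:280,280:510,::-1];cv2.imwrite("pics/topc.png",cv2.resize(a,None,fx=3.4,fy=3.4,interpolation=cv2.INTER_CUBIC))
E
```

```text
top bench z -0.4253910763474096
58 72 157 [516. -88.  58.] [613. 140.  72.] [547.1  19.6  65.1]
rim fit [595.7  24.7  77.3]
72 110 72 [515. -91.  72.] [612. 139. 102.] [582.8  24.8  90.8]
145 175 927 [576. -84. 148.] [629. 135. 173.] [606.9  40.3 161.9]
55 100 1283 [ 383. -444.   55.] [ 722. -203.  100.] [ 542.  -347.9   72.1]
100 125 646 [ 381. -478.  100.] [ 701. -202.  125.] [ 449.2 -334.7  113.8]
128 137 2568 [ 387. -498.  128.] [ 700. -204.  137.] [ 532.6 -352.   133.8]
137.5 146 1123 [ 396. -495.  138.] [ 699. -215.  146.] [ 519.2 -345.   139.6]
side bench z 0.07244559794594352
58 72 241 [517. -89.  58.] [650. 146.  72.] [577.7  41.5  64.3]
rim fit [597.3  26.8  77.2]
72 110 171 [576. -81.  72.] [618. 148. 110.] [594.   39.1  88.3]
145 175 563 [576.  14. 150.] [666. 157. 174.] [609.7  97.4 162.5]
55 100 1546 [ 371. -677.   55.] [ 775. -195.  100.] [ 551.2 -348.    72.9]
100 125 774 [ 380. -445.  100.] [ 697. -199.  125.] [ 521.3 -282.2  112.8]
128 137 1370 [ 391. -496.  128.] [ 710. -201.  137.] [ 517.3 -317.2  133.2]
137.5 146 134 [ 394. -485.  138.] [ 711. -253.  146.] [ 613.9 -343.4  138.9]
```

View pics/topc.png

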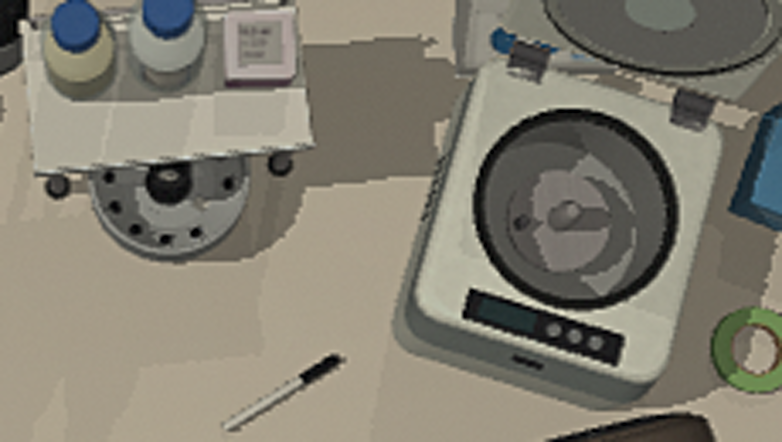

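The crop shows the parked rotor with its knob at (168,182). Its visible holes run from (108,177) round to (228,183), with the gap near (220,212). The well shows the shaft at (570,212) and the pin at about (522,222). A pen lies at (285,392). Next I'll look down into the well with the wrist camera.

```bash
python3 steer.py '[[34,-15,-8,0,1],[68,-30,-16,0,1],[102,-45,-24,0,1],[136,-60,-32,0,1],[170,-75,-40,0,1]]'; python3 steer.py '[[34,-15,-8,0,1],[68,-30,-16,0,1],[102,-45,-24,0,1],[136,-60,-32,0,1],[168,-75,-40,0,1]]';  python3 steer.py '[[0,0,0,0,0.4],[0,0,0,0,0.4]]'
cat > look.py <<'E'
import sys
from h import *
from cell import env
import pickle
def look(n,tag):
    s=env.state();i=env.camera_info(n);p,d=env.read_camera(n)
    pickle.dump((i,p,d,s),open(f"pics/{tag}.pkl","wb"));cv2.imwrite(f"pics/{tag}.png",p[:,:,::-1])
    return i,p,d,s
if __name__=="__main__": look(sys.argv[1],sys.argv[2])
E
python3 look.py wrist w1; python3 look.py side s1
```

```text
t: 0.52
eef_pos: [349.1, -457.0, 254.7]
tcp_rot: [-3.141, 0.0, 0.349]
ft_force: [0.6, -0.5, -0.2]
opening: 1.003
grip_force: 0.0
t: 0.93
eef_pos: [481.5, -328.7, 294.9]
tcp_rot: [-3.141, 0.0, 0.35]
ft_force: [0.9, -0.7, -0.5]
opening: 1.0
grip_force: 0.0
t: 1.1
eef_pos: [481.4, -329.1, 294.7]
tcp_rot: [3.141, -0.0, 0.353]
ft_force: [-0.1, -0.2, 0.1]
opening: 0.914
grip_force: 0.0
```

View pics/w1.png

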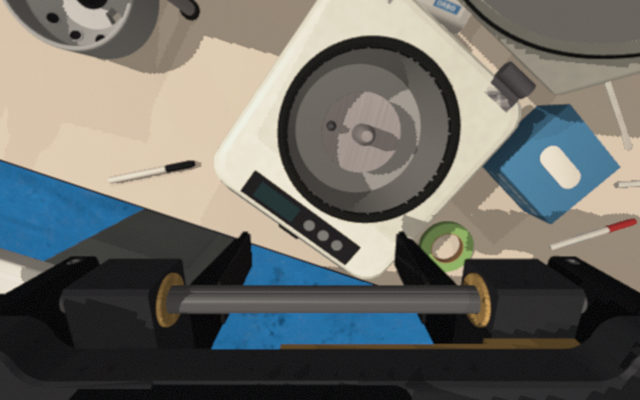

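The wrist view shows the well at (369,128), the shaft tip at (364,133) and the pin at (331,126). The gripper's slides appear wide along its closing line, so I'll measure its body in the tool frame, together with the well.

```bash
python3 - <<'E'
from h import *
import pickle
i,p,d,s=pickle.load(open("pics/w1.pkl","rb"))
T=rot(s["tcp_rot"])
C=cloud(i,d); L=(C-s["eef_pos"])@T   # tool coords
print("valid",(d>0).mean())
for r in (250,275,300,330,350,365,380,395):
    row=L[r];ok=(d[r]>0)&(d[r]<220)
    if ok.any():
        q=row[ok];print(r,"x",q[:,0].min().round(),q[:,0].max().round(),"y",q[:,1].min().round(),q[:,1].max().round(),"z",q[:,2].min().round(),q[:,2].max().round(), "cols",np.where(ok)[0][[0,-1]])
i2,p2,d2,s2=pickle.load(open("pics/s1.pkl","rb"))
L2=(cloud(i2,d2)-s2["eef_pos"])@rot(s2["tcp_rot"])
for z0 in range(-160,20,10):
    m=(L2[...,2]>z0)&(L2[...,2]<z0+10)&(np.abs(L2[...,0])<140)&(np.abs(L2[...,1])<140)&(d2>0)
    q=L2[m]
    if len(q): print(z0,len(q),q[:,:2].min(0).round(),q[:,:2].max(0).round())
a=p2[50:260,300:580,::-1];cv2.imwrite("pics/s1c.png",cv2.resize(a,None,fx=2.8,fy=2.8))
E
```

```text
valid 0.99584375
250 x 1.0 13.0 y -50.0 52.0 z -29.0 -3.0 cols [223 422]
275 x -9.0 36.0 y -80.0 82.0 z -96.0 -16.0 cols [ 37 609]
300 x 27.0 36.0 y -78.0 79.0 z -107.0 -94.0 cols [  0 639]
330 x -11.0 36.0 y -73.0 76.0 z -117.0 -59.0 cols [  0 639]
350 x 25.0 34.0 y -63.0 66.0 z -121.0 -111.0 cols [  0 639]
365 x 25.0 31.0 y -63.0 64.0 z -122.0 -115.0 cols [  0 639]
380 x 24.0 28.0 y -65.0 66.0 z -123.0 -119.0 cols [  0 639]
395 x 22.0 28.0 y -65.0 67.0 z -126.0 -120.0 cols [  0 639]
-160 36 [-22. -54.] [ 21. -46.]
-150 41 [-20. -59.] [25. -8.]
-140 46 [-21. -57.] [ 27. -16.]
-130 114 [-26. -94.] [34. -2.]
-120 103 [-33. -96.] [36. 64.]
-110 55 [-34. -94.] [37. 75.]
-100 79 [-32. -87.] [35. 77.]
-90 70 [-33. -89.] [36. 45.]
-80 7 [-27. -82.] [ 20. -78.]
-70 5 [ -4. -56.] [ 13. -53.]
-60 18 [ -9. -60.] [ 12. -47.]
-50 16 [ -9. -58.] [ 12. -50.]
-40 16 [-10. -57.] [ 14. -47.]
-30 17 [ -8. -55.] [ 13. -44.]
-20 13 [ -9. -53.] [ 13. -48.]
-10 16 [ -9. -50.] [ 11. -44.]
0 1 [  4. -44.] [  4. -44.]
```

View pics/s1c.png

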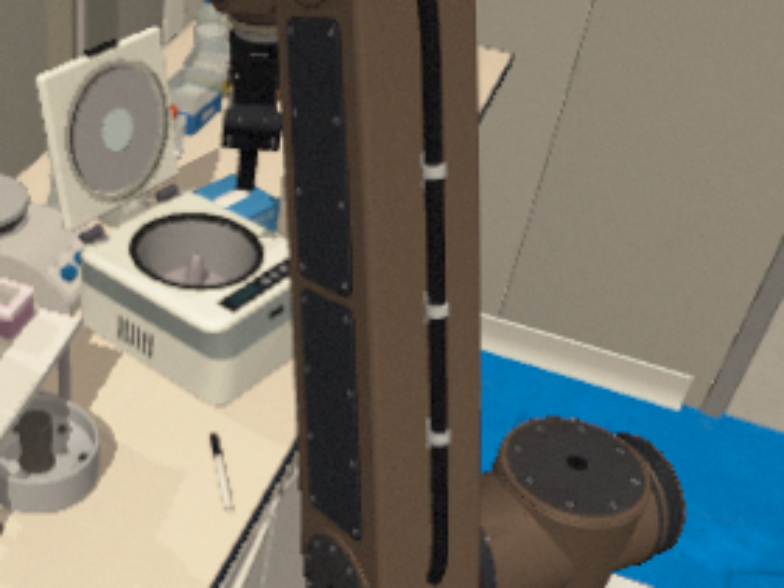

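The crop shows the hand above the well with its wide body. I'll narrow the fingers and check how the body's outline changes.

```bash
python3 steer.py '[[0,0,0,0,0.4],[0,0,0,0,0.4],[0,0,0,0,0.4],[0,0,0,0,0.4],[0,0,0,0,0.4]]'; python3 look.py wrist w2; python3 look.py side s2; python3 - <<'E'
from h import *
import pickle
i,p,d,s=pickle.load(open("pics/w2.pkl","rb"))
print(s["opening"])
for n in("w1","w2","s1","s2"):
    i,p,d,s=pickle.load(open(f"pics/{n}.pkl","rb"))
    L=(cloud(i,d)-s["eef_pos"])@rot(s["tcp_rot"])
    print(n)
    for z0 in range(-135,-60,5):
        m=(L[...,2]>z0)&(L[...,2]<z0+5)&(np.abs(L[...,0])<60)&(np.abs(L[...,1])<140)&(d>0)
        q=L[m]
        if len(q): print(z0,len(q),q[:,:2].min(0).round(),q[:,:2].max(0).round())
E
```

```text
t: 1.62
eef_pos: [480.0, -330.8, 294.6]
tcp_rot: [-3.142, 0.0, 0.349]
ft_force: [0.5, 0.1, -0.1]
opening: 0.486
grip_force: 0.0
0.4855720024571027
w1
-130 356 [ 26. -45.] [28. 18.]
-125 14451 [ 21. -66.] [35. 67.]
-120 13229 [ 23. -68.] [36. 70.]
-115 7809 [ 24. -73.] [36. 74.]
-110 1915 [ 20. -78.] [36. 79.]
-105 12973 [ 16. -82.] [37. 83.]
-100 11180 [ 12. -81.] [37. 84.]
-95 6201 [  7. -80.] [36. 83.]
-90 2698 [  3. -80.] [36. 83.]
-85 1574 [ -1. -80.] [36. 83.]
-80 479 [ -6. -74.] [34. 77.]
-75 404 [-10. -44.] [ 9. 47.]
-70 325 [-12. -44.] [ 5. 47.]
-65 278 [-12. -53.] [13. 55.]
w2
-130 370 [ 26. -37.] [28. 18.]
-125 14526 [ 21. -67.] [35. 68.]
-120 13196 [ 23. -68.] [37. 69.]
-115 7754 [ 24. -74.] [36. 75.]
-110 1938 [ 20. -78.] [36. 80.]
-105 12624 [ 17. -81.] [36. 83.]
-100 10920 [ 12. -81.] [37. 83.]
-95 7013 [  7. -81.] [36. 84.]
-90 3441 [  3. -80.] [36. 84.]
-85 2470 [ -2. -81.] [36. 84.]
-80 428 [ -4. -74.] [34. 77.]
-75 200 [ -7. -24.] [ 9. 26.]
-70 181 [-11. -23.] [ 5. 26.]
-65 151 [-12. -29.] [13. 32.]
s1
-135 22 [-21. -56.] [ 27. -16.]
-130 30 [-24. -55.] [26. -2.]
-125 84 [-26. -94.] [ 34. -21.]
-120 72 [-32. -96.] [36. -3.]
-115 31 [-33. -95.] [35. 64.]
-110 28 [-34. -94.] [35. 62.]
-105 27 [-31. -92.] [37. 75.]
-100 37 [-31. -87.] [35. 77.]
-95 42 [-32. -86.] [34. 46.]
-90 34 [-31. -87.] [34. 44.]
-85 36 [-33. -89.] [36. 45.]
-80 7 [-27. -82.] [ 20. -78.]
-65 5 [ -4. -56.] [ 13. -53.]
s2
-135 19 [-20. -55.] [ 23. -46.]
-130 34 [-24. -57.] [ 27. -14.]
-125 85 [-32. -92.] [ 34. -21.]
-120 79 [-32. -97.] [ 34. -15.]
-115 29 [-28. -95.] [36. 64.]
-110 28 [-33. -94.] [ 36. -85.]
-105 27 [-29. -90.] [35. 76.]
-100 33 [-31. -86.] [35. 73.]
-95 42 [-30. -86.] [37. 80.]
-90 36 [-32. -88.] [36. 74.]
-85 33 [-32. -88.] [36. 25.]
-80 12 [-26. -85.] [ 34. -76.]
-75 1 [-13. -77.] [-13. -77.]
```

View pics/w2.png

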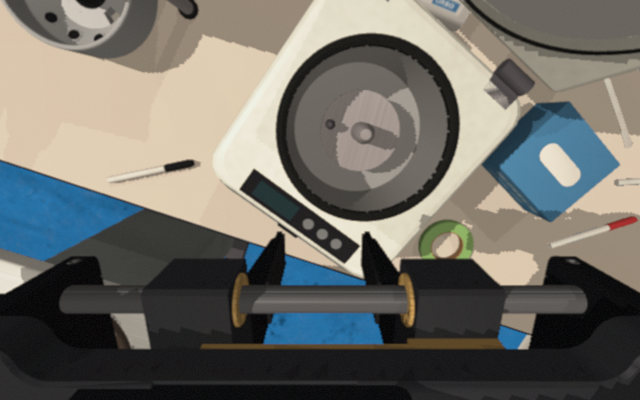

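The second view shows the fingers narrowed, with the well centre at (368,126), the shaft tip at (364,132) and the pin at (331,124). The hand's body stays 180 mm wide along the closing line. A radial pinch would hit the board, so the pinch has to be at the front-left flank with the closing line along the shelf's edge. I'll measure the board edge, the rotor and the well for that.

```bash
python3 - <<'E'
from h import *
import pickle
from cell import env
for n in("top","side"):
    i=env.camera_info(n);z=np.load(f"pics/{n}0.npz");P=cloud(i,z["d"])
    m=(abs(P[...,2]-162)<5)&(P[...,0]>550)&(P[...,0]<650)&(P[...,1]>-90)&(P[...,1]<140)
    q=P[m];e=[]
    for y in range(-80,130,10):
        b=q[abs(q[:,1]-y)<5]
        if len(b)>3:e.append((y,b[:,0].min()))
    e=np.array(e);f=np.polyfit(e[:,0],e[:,1],1);f=np.polyfit(*e[abs(np.polyval(f,e[:,0])-e[:,1])<4].T,1)
    print(n,"board front x=%.1f + %.4f*y"%(f[1],f[0]),"yaw",-np.arctan(f[0]),"y range",q[:,1].min(),q[:,1].max())
    # knob dark & rim using colour/depth
    m=(P[...,2]>85)&(P[...,2]<112)&(P[...,0]>560)&(P[...,0]<610)&(abs(P[...,1]-26)<35);k=P[m];print("knob",len(k),k.min(0).round(1),k.max(0).round(1))
    # rim top points only
    m=(P[...,2]>62)&(P[...,2]<70)&(P[...,0]<600)&(P[...,0]>500)&(abs(P[...,1]-26)<85)
    q=P[m];r=np.hypot(q[:,0]-596,q[:,1]-25.5);q=q[(r>70)&(r<86)];print("rim",len(q),circ(q).round(1),np.median(q[:,2]).round(1))
    m=(P[...,2]>20)&(P[...,2]<110)&(P[...,0]>560)&(P[...,0]<760)&(P[...,1]>165)&(P[...,1]<260);q=P[m];print("beaker",q.min(0).round(),q.max(0).round())
i,p,d,s=pickle.load(open("pics/w2.pkl","rb"))
P=cloud(i,d);g=p.max(2)
v,u=np.mgrid[:400,:640]
m=(g<70)&(np.hypot(u-368,v-126)<105)&(np.hypot(u-368,v-126)>75)
W=plane(i,np.c_[u[m],v[m]],138);print("ring all",circ(W).round(1))
m2=(P[...,2]<128)&(P[...,2]>60)&(np.hypot(u-368,v-126)<105)
print("cloud shaft top",[P[y,x].round(1) for y,x in((133,364),(132,362),(134,366))])
m=(P[...,2]>118)&(P[...,2]<132)&(np.hypot(u-364,v-133)<22);print("shaft",P[m].mean(0).round(1),m.sum())
m=(P[...,2]>84)&(P[...,2]<100)&(np.hypot(u-331,v-125)<12);print("pin",P[m].mean(0).round(1),P[m].max(0).round(1),m.sum())
print("pin ray@95",plane(i,[[331,124.5]],95).round(1),"shaft ray@126",plane(i,[[363.5,132]],126).round(1))
E
```

```text
top board front x=589.9 + -0.1045*y yaw 0.10413995086195085 y range -89.88713214328702 138.7377546838882
knob 51 [575.    3.4  85.6] [599.5  43.  102. ]
rim 91 [594.7  24.5  76.7] 65.4
beaker [696. 170.  21.] [729. 260. 109.]
side board front x=591.9 + -0.1024*y yaw 0.10201178550197809 y range -89.58457303804926 139.8019582711447
knob 63 [577.1   7.3  85.2] [609.7  46.8 101. ]
rim 109 [595.9  26.6  76.5] 65.4
beaker [699. 177.  21.] [722. 260. 110.]
ring all [ 552.4 -356.7   88.6]
cloud shaft top [array([ 551.3, -353.9,  127.5]), array([ 551.6, -351.4,  128.4]), array([ 551.1, -356.4,  127.1])]
shaft [ 550.9 -354.6  124.3] 231
pin [ 547.1 -316.7   92.8] [ 552.6 -311.    97.7] 82
pin ray@95 [[ 546.8 -318.5   95. ]] shaft ray@126 [[ 552.1 -353.2  126. ]]
```

Rotor axis is at about (595.5, 25.5). The board front is 7 mm ahead of it, at yaw 0.103. The drive shaft is at about (552,-355), with the pin at about 97°. I'll move towards the flank pinch.

```bash
python3 steer.py '[[3,-37,1,-0.12,0.47],[6,-75,2,-0.24,0.47],[9,-112,3,-0.36,0.47],[12,-150,4,-0.48,0.47],[15,-187,5,-0.6,0.47]]' >/dev/null; python3 steer.py '[[28,-20,0,-0.12,0.47],[55,-40,0,-0.24,0.47],[83,-60,0,-0.36,0.47],[110,-80,0,-0.48,0.47],[138,-99,0,-0.6,0.47]]'>/dev/null; python3 steer.py '[[20,0,0,-0.12,0.47],[40,0,0,-0.24,0.47],[60,-1,0,-0.36,0.47],[60,-1,0,-0.48,0.47],[60,-1,0,-0.6,0.47]]'>/dev/null;python3 steer.py '[[0,0,0,-0.12,0.47],[0,0,0,-0.24,0.47],[0,0,0,-0.36,0.47],[0,0,0,-0.48,0.47],[0,0,0,-0.6,0.47]]'>/dev/null;python3 steer.py '[[0,0,0,-0.12,0.47],[0,0,0,-0.24,0.47],[0,0,0,-0.36,0.47],[0,0,0,-0.496,0.47],[0,0,0,-0.496,0.47]]'
cat > go.py <<'E'
import sys
from h import *
from cell import env
s=env.state();a=[float(x) for x in sys.argv[1:]]
d=rot(s["tcp_rot"]).T@(np.array(a[:3])-s["eef_pos"])
w=a[3]-s["tcp_rot"][2];w=(w+np.pi)%(2*np.pi)-np.pi
print("tool d",d.round(1),"turn",round(-w,3),"t",round(s["t"],2),s["eef_pos"].round(1),s["tcp_rot"].round(4))
E
python3 go.py 543.5 80.5 200 3.245;python3 look.py wrist w3
```

```text
t: 3.8
eef_pos: [430.4, 80.2, 289.7]
tcp_rot: [-3.141, 0.0, -3.032]
ft_force: [-0.8, -0.3, -0.2]
opening: 0.471
grip_force: 0.0
tool d [-112.4  -12.1   89.7] turn 0.007 t 3.8 [430.4  80.2 289.7] [-3.1415e+00  3.0000e-04 -3.0316e+00]
```

View pics/w3.png

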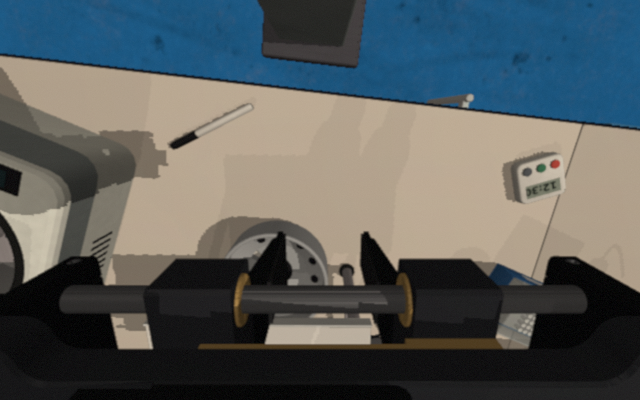

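The wrist view shows the rotor behind the left finger at (285,265), a shelf leg at (347,285), and a clear bench in front. I'll move above the flank pinch.

```bash
python3 steer.py '[[-28,-3,22,0,0.47],[-56,-6,45,0,0.47],[-84,-9,67,0,0.47],[-112.4,-12,90,0.007,0.47],[-112.4,-12,90,0.007,0.47]]'; python3 go.py 543.5 80.5 45 3.245; python3 look.py wrist w4; python3 - <<'E'
from h import *
import pickle
i,p,d,s=pickle.load(open("pics/w4.pkl","rb"));P=cloud(i,d)
m=(P[...,2]>61)&(P[...,2]<71)&(d>150);q=P[m];r=np.hypot(q[:,0]-595.5,q[:,1]-25.5);q=q[(r>68)&(r<88)]
print(len(q),circ(q).round(1),np.median(q[:,2]),q.min(0),q.max(0))
E
```

```text
t: 4.27
eef_pos: [545.8, 79.7, 194.8]
tcp_rot: [3.141, -0.005, -3.05]
ft_force: [-0.5, -0.5, -0.2]
opening: 0.47
grip_force: 0.0
tool d [  1.6   1.  149.8] turn -0.012 t 4.27 [545.8  79.7 194.8] [ 3.1414 -0.0047 -3.05  ]
1858 [596.3  23.7  76.1] 66.37938970116622 [517.83758822 -56.74498759  61.01404362] [630.46814544 103.13404614  68.8184312 ]
```

```bash
python3 steer.py '[[0,0,0,0,0.47],[0,0,0,0,0.47]]'>/dev/null; python3 go.py 543.5 80.5 45 3.245; python3 look.py side s4; python3 - <<'E'
from h import *
import pickle
i,p,d,s=pickle.load(open("pics/s4.pkl","rb"));L=(cloud(i,d)-s["eef_pos"])@rot(s["tcp_rot"])
for z0 in range(-135,-60,10):
    m=(L[...,2]>z0)&(L[...,2]<z0+10)&(np.abs(L[...,0])<60)&(np.abs(L[...,1])<110)&(d>0);q=L[m]
    if len(q):print(z0,len(q),np.percentile(q[:,0],[1,5,95,99]).round(1))
E
```

```text
tool d [ -0.5   0.4 155.5] turn -0.008 t 4.48 [542.9  80.1 200.5] [-3.1415e+00  8.0000e-04 -3.0460e+00]
-135 65 [-24.9 -21.6  25.9  26.5]
-125 387 [-32.3 -25.9  31.1  34.1]
-115 104 [-32.  -24.3  34.4  35.2]
-105 167 [-26.1 -20.7  34.8  35.5]
-95 112 [-32.3 -23.9  34.7  35.2]
-85 59 [-32.2 -27.6  34.   34.8]
-75 6 [-10.   -7.3   9.1   9.6]
-65 2 [1.5 1.6 3.1 3.2]
```

```bash
python3 steer.py '[[0,0,35,0,0.47],[0,0,65,0,0.47],[0,0,90,0,0.47],[0,0,110,0,0.47],[0,0,110,0,0.47]]'; python3 steer.py '[[0,0,15,0,0.47],[0,0,30,0,0.47],[0,0,45,0,0.47],[0,0,45,0,0.47]]';python3 look.py wrist w5;python3 go.py 543.5 80.5 45 3.245
```

```text
t: 4.95
eef_pos: [541.7, 80.0, 87.8]
tcp_rot: [3.141, -0.003, -3.045]
ft_force: [-0.9, -0.9, -0.1]
opening: 0.47
grip_force: 0.0
t: 5.28
eef_pos: [543.0, 80.0, 44.7]
tcp_rot: [-3.142, -0.001, -3.045]
ft_force: [-0.0, -0.2, -0.2]
opening: 0.47
grip_force: 0.0
tool d [-0.1  0.5  0.7] turn -0.007 t 5.33 [543.4  80.   45.7] [-3.1415e+00  3.0000e-04 -3.0448e+00]
```

View pics/w5.png

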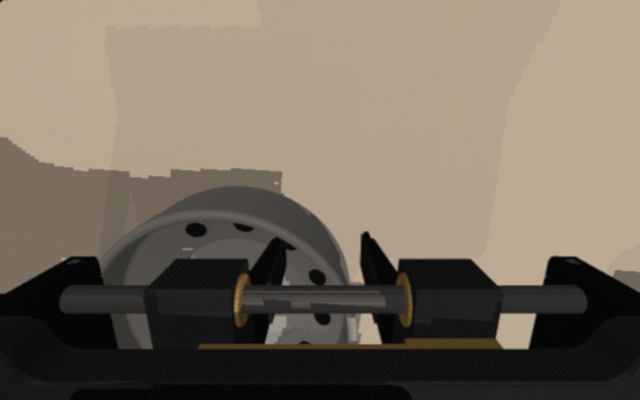

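The wall at about (335,260) lies between the two fingers, with one finger inside the pan and one outside, and there is no contact. Closing.

```bash
for k in 1 2; do :; done; python3 steer.py '[[0,0,0,0,0],[0,0,0,0,0],[0,0,0,0,0],[0,0,0,0,0],[0,0,0,0,0]]'; python3 steer.py '[[0,0,0,0,0],[0,0,0,0,0],[0,0,0,0,0]]'
```

```text
t: 5.75
eef_pos: [544.9, 80.1, 45.5]
tcp_rot: [-3.141, 0.004, -3.044]
ft_force: [9.8, 2.9, -0.5]
opening: 0.185
grip_force: 35.1
t: 6.0
eef_pos: [545.5, 80.3, 45.5]
tcp_rot: [-3.141, 0.005, -3.043]
ft_force: [6.5, 3.0, 1.0]
opening: 0.185
grip_force: 34.1
```

```bash
python3 steer.py '[[0,0,-2,0,0],[0,0,-4,0,0],[0,0,-6,0,0],[0,0,-8,0,0],[0,0,-8,0,0]]'; python3 look.py side s6; python3 look.py wrist w6; cat > rz.py <<'E'
import sys,pickle
from h import *
# rotor rim height/tilt: fit plane to rim-band points in wrist/side view
for t in sys.argv[1:]:
    i,p,d,s=pickle.load(open(f"pics/{t}.pkl","rb"));P=cloud(i,d)
    L=P-s["eef_pos"];m=(P[...,2]>50)&(P[...,2]<112)&(np.hypot(L[...,0],L[...,1])<170)&(L[...,2]<60)&(d>150 if t[0]=="w" else d>0)&(P[...,1]<75)&(P[...,1]>-75)&(P[...,0]<588)
    q=P[m];h,e=np.histogram(q[:,2],np.arange(50,114,4));print(t,list(zip(e[:-1].astype(int),h)))
E
python3 rz.py s0 s6 w5 w6 2>/dev/null || python3 rz.py s4 s6 w5 w6
```

```text
t: 6.42
eef_pos: [547.2, 79.8, 53.2]
tcp_rot: [-3.14, 0.008, -3.043]
ft_force: [15.8, -0.6, -11.8]
opening: 0.182
grip_force: 33.4
s4 [(np.int64(50), np.int64(23)), (np.int64(54), np.int64(21)), (np.int64(58), np.int64(28)), (np.int64(62), np.int64(41)), (np.int64(66), np.int64(32)), (np.int64(70), np.int64(6)), (np.int64(74), np.int64(3)), (np.int64(78), np.int64(6)), (np.int64(82), np.int64(5)), (np.int64(86), np.int64(7)), (np.int64(90), np.int64(10)), (np.int64(94), np.int64(9)), (np.int64(98), np.int64(1)), (np.int64(102), np.int64(0)), (np.int64(106), np.int64(0))]
s6 [(np.int64(50), np.int64(14)), (np.int64(54), np.int64(22)), (np.int64(58), np.int64(15)), (np.int64(62), np.int64(18)), (np.int64(66), np.int64(34)), (np.int64(70), np.int64(30)), (np.int64(74), np.int64(11)), (np.int64(78), np.int64(3)), (np.int64(82), np.int64(2)), (np.int64(86), np.int64(0)), (np.int64(90), np.int64(0)), (np.int64(94), np.int64(0)), (np.int64(98), np.int64(0)), (np.int64(102), np.int64(0)), (np.int64(106), np.int64(0))]
w5 [(np.int64(50), np.int64(469)), (np.int64(54), np.int64(527)), (np.int64(58), np.int64(552)), (np.int64(62), np.int64(1179)), (np.int64(66), np.int64(2074)), (np.int64(70), np.int64(100)), (np.int64(74), np.int64(90)), (np.int64(78), np.int64(40)), (np.int64(82), np.int64(2)), (np.int64(86), np.int64(0)), (np.int64(90), np.int64(0)), (np.int64(94), np.int64(0)), (np.int64(98), np.int64(0)), (np.int64(102), np.int64(0)), (np.int64(106), np.int64(0))]
w6 [(np.int64(50), np.int64(513)), (np.int64(54), np.int64(548)), (np.int64(58), np.int64(531)), (np.int64(62), np.int64(540)), (np.int64(66), np.int64(1363)), (np.int64(70), np.int64(1842)), (np.int64(74), np.int64(263)), (np.int64(78), np.int64(73)), (np.int64(82), np.int64(88)), (np.int64(86), np.int64(145)), (np.int64(90), np.int64(136)), (np.int64(94), np.int64(353)), (np.int64(98), np.int64(110)), (np.int64(102), np.int64(0)), (np.int64(106), np.int64(0))]
```

The rim has risen, but the peg's reaction pulls the hand about 4 mm toward the board. I'll bias it forward while lifting on.

```bash
python3 steer.py '[[2,0,-1,0,0],[4,0,-3,0,0],[5,0,-5,0,0],[5,0,-7,0,0]]';python3 steer.py '[[0,0,-2,0,0],[0,0,-4,0,0],[0,0,-6,0,0]]';  python3 look.py wrist w7; python3 look.py side s7; python3 rz.py s7 w7 | sed 's/np.int64//g'
```

```text
t: 6.85
eef_pos: [540.8, 79.2, 59.8]
tcp_rot: [-3.141, 0.005, -3.044]
ft_force: [3.0, 0.7, -3.0]
opening: 0.13
grip_force: 12.1
t: 7.1
eef_pos: [537.9, 79.6, 65.4]
tcp_rot: [3.141, -0.001, -3.044]
ft_force: [3.4, 0.4, -7.3]
opening: 0.072
grip_force: 31.1
s7 [((50), (40)), ((54), (34)), ((58), (48)), ((62), (40)), ((66), (44)), ((70), (38)), ((74), (41)), ((78), (46)), ((82), (37)), ((86), (16)), ((90), (8)), ((94), (5)), ((98), (5)), ((102), (6)), ((106), (8))]
w7 [((50), (1256)), ((54), (1013)), ((58), (999)), ((62), (1067)), ((66), (1124)), ((70), (1708)), ((74), (1593)), ((78), (1751)), ((82), (1847)), ((86), (689)), ((90), (512)), ((94), (516)), ((98), (252)), ((102), (58)), ((106), (399))]
```

```bash
python3 steer.py '[[5,0,0,0,0],[10,0,0,0,0],[10,0,0,0,0]]'; python3 - <<'E'
import cv2,numpy as np
from look import look
_,a,_,_=look("wrist","w8");_,b,_,_=look("side","s8")
b=cv2.resize(b[130:290,220:420],(400,320));a=cv2.resize(a,(400,250))
o=np.zeros((320,800,3),np.uint8);o[:250,:400]=a;o[:,400:]=b
cv2.imwrite("pics/c8.png",o[:,:,::-1])
E
```

```text
t: 7.45
eef_pos: [526.9, 78.5, 65.3]
tcp_rot: [3.142, -0.002, -3.044]
ft_force: [-0.3, 0.5, -6.6]
opening: 0.067
grip_force: 29.9
```

View pics/c8.png

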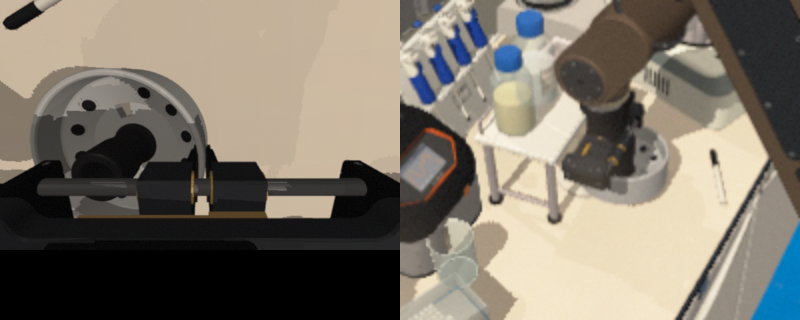

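The views show the rotor pinched at its rim, out from under the board and tilted, hanging from the fingers. The pen is away to the front right. I'll measure the tilt and the bench edge before carrying it.

```bash
python3 - <<'E'
from h import *
import pickle
from cell import env
i,p,d,s=pickle.load(open("pics/w8.pkl","rb"));P=cloud(i,d)
v,u=np.mgrid[:400,:640]
m=(d>170)&(u<330)&(u>40)&(v>100)&(v<330)&(P[...,2]>12)&(P[...,0]<600)
q=P[m];print(q.min(0).round(),q.max(0).round())
# rim: highest point in angular bins around rough centre
c=np.array([s["eef_pos"][0]+8,s["eef_pos"][1]-77]);r=np.hypot(*(q[:,:2]-c).T);th=np.degrees(np.arctan2(*(q[:,:2]-c).T[::-1]))
for a in range(-180,180,30):
    b=(th>a)&(th<a+30)&(r>66)&(r<90)
    if b.sum()>10: print(a,b.sum(),np.percentile(q[b,2],[5,95]).round(1))
it=env.camera_info("top");print("edge",plane(it,[[280,284]],0).round(),"timer",plane(it,[[219,258]],18).round())
E
python3 go.py 470 172 85 3.239
```

```text
[454. -79.  22.] [600.  81.  85.]
-180 951 [46.3 57.1]
-150 1676 [45.1 65.2]
-120 2988 [44.4 75.7]
-90 1821 [44.2 75.9]
-60 570 [56.7 72.3]
-30 76 [46.7 62. ]
90 564 [36.3 77.3]
120 848 [31.9 66.4]
150 705 [30.5 59.1]
edge [[322. 190.   0.]] timer [[408. 396.  18.]]
tool d [ 48.9  98.7 -19.4] turn -0.0 t 7.55 [528.2  78.5  65.6] [-3.1415e+00 -1.0000e-04 -3.0444e+00]
```

```bash
python3 steer.py '[[4,5,-10,0,0],[10,15,-20,0,0],[22,40,-20,0,0],[36,70,-20,0,0],[44,90,-20,0,0]]'; python3 steer.py '[[5,9,0,0,0],[5,9,0,0,0]]'; python3 look.py wrist w9; python3 look.py side s9;python3 - <<'E'
from h import *
import pickle
for t in("w9","s9"):
    i,p,d,s=pickle.load(open(f"pics/{t}.pkl","rb"));P=cloud(i,d)
    c=np.array([s["eef_pos"][0]+8,s["eef_pos"][1]-77]);r=np.hypot(P[...,0]-c[0],P[...,1]-c[1])
    m=(r<95)&(P[...,2]>5)&(P[...,2]<125)&(d>170)&(P[...,1]<s["eef_pos"][1]-25);q=P[m]
    th=np.degrees(np.arctan2(*(q[:,:2]-c).T[::-1]));r=r[m]
    for a in range(-180,180,30):
        b=(th>a)&(th<a+30)&(r>62)&(r<90)
        if b.sum()>10: print(t,a,b.sum(),np.percentile(q[b,2],[1,5,95]).round(1))
E
```

```text
t: 7.97
eef_pos: [473.9, 165.9, 86.8]
tcp_rot: [3.141, 0.0, -3.045]
ft_force: [-0.7, 0.7, -6.0]
opening: 0.069
grip_force: 29.9
t: 8.13
eef_pos: [468.8, 174.3, 86.6]
tcp_rot: [3.141, 0.001, -3.042]
ft_force: [-0.1, -0.2, -6.9]
opening: 0.066
grip_force: 30.0
w9 -180 1284 [64.3 65.1 76.9]
w9 -150 2036 [63.3 64.2 85.6]
w9 -120 3377 [62.6 63.6 95.9]
w9 -90 2078 [62.2 63.5 95.9]
w9 -60 901 [74.3 78.3 97.9]
w9 -30 1687 [66.8 67.6 91.4]
w9 0 388 [66.  66.9 82.2]
w9 120 527 [50.6 54.3 83.1]
w9 150 1030 [49.2 53.  79.2]
s9 -180 41 [ 20.7  52.  103.1]
s9 -150 73 [ 61.4  63.3 100.4]
s9 -120 97 [61.1 61.7 97.6]
s9 -90 21 [62.3 64.5 86.2]
s9 0 15 [ 70.6  86.1 106.1]
s9 120 50 [ 49.3  52.3 104.9]
s9 150 115 [ 47.   51.1 105.2]
```

```bash
python3 steer.py '[[0,0,8,0,0],[0,0,16,0,0],[0,0,21,0,0],[0,0,26,0,0],[0,0,31,0,0]]'; python3 steer.py '[[0,0,3,0,0],[0,0,6,0,0],[0,0,8,0,0],[0,0,10,0,0],[0,0,10,0,0]]'
```

```text
t: 8.65
eef_pos: [470.2, 171.9, 53.7]
tcp_rot: [-3.141, -0.001, -3.045]
ft_force: [0.5, -0.0, -6.3]
opening: 0.067
grip_force: 30.0
t: 9.07
eef_pos: [470.1, 172.3, 44.4]
tcp_rot: [-3.141, -0.0, -3.044]
ft_force: [0.4, -0.9, -5.5]
opening: 0.062
grip_force: 29.8
```

```bash
python3 steer.py '[[0,0,2,0,0],[0,0,4,0,0],[0,0,4,0,0]]';python3 steer.py '[[0,0,2,0,0],[0,0,4,0,0],[0,0,4,0,0]]'; python3 - <<'E'
import cv2,numpy as np
from look import look
_,a,_,_=look("wrist","w10");_,b,_,_=look("side","s10")
b=cv2.resize(b[180:300,220:370],(400,320));a=cv2.resize(a,(400,250))
o=np.zeros((320,800,3),np.uint8);o[:250,:400]=a;o[:,400:]=b
cv2.imwrite("pics/c10.png",o[:,:,::-1])
E
```

```text
t: 9.32
eef_pos: [470.1, 172.4, 40.5]
tcp_rot: [-3.142, 0.0, -3.044]
ft_force: [-0.5, 0.1, -3.4]
opening: 0.059
grip_force: 29.9
t: 9.57
eef_pos: [470.4, 172.5, 37.2]
tcp_rot: [3.142, 0.001, -3.044]
ft_force: [-2.3, 2.0, 6.9]
opening: 0.061
grip_force: 30.3
```

View pics/c10.png

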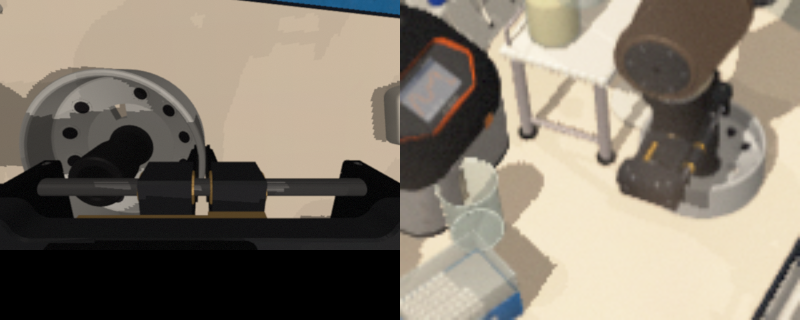

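The rotor stands on the bench, flat as far as the side view shows, with force bearing upward. The knob is at (130,145) and the pin window at (118,112) in the left panel. I'll release, back off upward and look from above.

```bash
python3 steer.py '[[0,0,0,0,0.3],[0,0,0,0,0.3],[0,0,0,0,0.3],[0,0,0,0,0.3]]'; python3 steer.py '[[0,0,-30,0,0.3],[0,0,-70,0,0.3],[0,0,-110,0,1],[0,0,-150,0,1],[0,0,-190,0,1]]'; python3 steer.py '[[20,-36,0,0,1],[40,-60,0,0,1],[40,-77,0,0,1],[40,-77,0,0,1],[40,-77,0,0,1]]';python3 look.py wrist w11;python3 look.py side s11;python3 look.py top t11;
```

```text
t: 10.0
eef_pos: [470.2, 172.3, 36.6]
tcp_rot: [-3.141, 0.0, -3.044]
ft_force: [-0.7, -0.4, 0.4]
opening: 0.272
grip_force: 0.0
t: 10.42
eef_pos: [469.7, 172.2, 228.7]
tcp_rot: [-3.141, -0.0, -3.044]
ft_force: [0.9, 0.5, 0.3]
opening: 0.45
grip_force: 0.0
t: 10.83
eef_pos: [438.0, 91.4, 226.8]
tcp_rot: [-3.142, 0.001, -3.046]
ft_force: [-0.1, 0.4, 0.0]
opening: 0.802
grip_force: 0.0
```

View pics/w11.png

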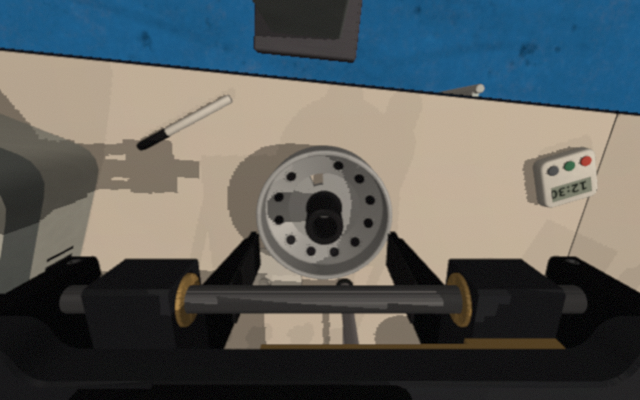

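The wrist view shows the rotor flat on the bench with its rim centred at (324,212), the knob top at (324,222), the window at (317,179) and eleven dark holes round the deck. I've now viewed 11 pictures, one over the limit of 10, because I miscounted, so from here I work from numbers only.

```bash
cat > rotor.py <<'E'
import sys,pickle
from h import *
def analyse(t):
    i,p,d,s=pickle.load(open(f"pics/{t}.pkl","rb"));P=cloud(i,d);v,u=np.mgrid[:400,:640]
    a=p.astype(int);g=a.max(2)
    rim=(abs(P[...,2]-58)<5)&(d>0)
    c=np.array([450.,90.])if len(sys.argv)<4 else np.array(eval(sys.argv[3]))
    for _ in range(4):
        r=np.hypot(P[...,0]-c[0],P[...,1]-c[1]);m=rim&(r>70)&(r<85);f=circ(P[m]);c=f[:2]
    q=P[m];A=np.c_[q[:,:2]-c,np.ones(len(q))];pl=np.linalg.lstsq(A,q[:,2],rcond=None)[0]
    print("rim",f.round(2),m.sum(),"tilt",pl.round(3))
    k=(P[...,2]>85)&(P[...,2]<115)&(r<30);ku=P[k];print("knob top z",np.percentile(ku[:,2],[5,50,95]).round(1),"ctr of extents",((ku.min(0)+ku.max(0))/2).round(1))
    dark=((g<75)&(r<85)&(P[...,2]<60)).astype(np.uint8)
    n,lab,st,ce=cv2.connectedComponentsWithStats(dark)
    H=[]
    for j in range(1,n):
        if 12<st[j,4]<300 and max(st[j,2:4])<26:
            ring=cv2.dilate((lab==j).astype(np.uint8),np.ones((7,7)))*(dark==0);zz=np.median(P[ring>0][:,2])
            w=plane(i,[ce[j]],zz)[0];rr=np.hypot(*(w[:2]-c))
            if 45<rr<72: H.append([*w,rr,np.degrees(np.arctan2(*(w[:2]-c)[::-1])),st[j,4]])
    H=np.array(H);print(H.round(1))
    return i,p,P,c,H
if __name__=="__main__": analyse(sys.argv[1])
E
python3 rotor.py w11; python3 - <<'E'
import pickle
from h import *
i,p,d,s=pickle.load(open("pics/w11.pkl","rb"));print(p[170:190,306:330].max(2));P=cloud(i,d);print(P[170:190:2,306:330:3,2].round())
E
```

```text
rim [476.63  93.95  76.28] 2294 tilt [-5.0000e-03 -2.0000e-03  5.7891e+01]
knob top z [85.4 86.7 88. ] ctr of extents [477.7  94.2  86.9]
[[ 418.9  107.    22.5   59.2  167.3   79. ]
 [ 438.4   49.6   22.4   58.5 -130.8   60. ]
 [ 433.2  134.2   22.5   59.2  137.2   92. ]
 [ 466.9   36.    22.3   58.8  -99.6   86. ]
 [ 458.9  151.5   23.4   60.2  107.2   91. ]
 [ 496.1   37.5   22.3   59.7  -71.    73. ]
 [ 489.7  153.3   22.9   60.8   77.6   82. ]
 [ 523.    54.9   22.9   60.7  -40.1   53. ]
 [ 518.   139.3   22.6   61.4   47.7   80. ]
 [ 536.3   82.5   23.6   60.8  -10.8   55. ]
 [ 535.2  113.9   23.3   61.9   18.8   67. ]]
[[133 131 131 132 131 131 131 130 130 130 129 129 129 128 128 126 127 127
  125 125 124 125 125 123]
 [132 133 133 133 133 131 131 130 129 129 129 129 126 128 128 126 127 127
  126 126 125 122 124 123]
 [135 131 133 131 132 131 130 131 129 129 128 129 127 126 125 125 125 125
  125 127 128 126 126 126]
 [133 134 133 132 131 130 131 134 131 129 127 123 122 124 121 121 121 126
  129 135 136 137 135 135]
 [134 134 131 133 136 139 141 141 132 122 120 117 118 118 116 
[... 1205 characters left out ...]
42 143 145 144 143
  144 145 145 146 145 144]
 [144 145 146 145 146 145 145 139 138 141 143 145 144 146 146 145 145 145
  145 146 145 146 145 144]
 [144 145 143 144 143 145 145 143 144 144 145 145 146 144 146 147 146 147
  146 144 145 143 146 145]
 [145 144 139 142 145 145 145 144 146 146 145 146 146 146 143 136 140 138
  139 138 140 140 144 146]]
[[20. 17. 18. 17. 17. 17. 17. 18.]
 [19. 17. 18. 15. 15. 15. 14. 15.]
 [15. 17. 16.  1.  0.  1. 15. 15.]
 [16. 11.  1. -0.  2. -0. 16. 16.]
 [15. 15.  1. -0.  1.  1. 16. 15.]
 [14. 15. -1.  1.  3.  1. 14. 15.]
 [16. 14.  6.  1.  1.  1. 14. 14.]
 [16. 16. 15.  7. 12. 13. 14. 14.]
 [16. 16. 16. 15. 14. 15. 13. 15.]
 [14. 16. 16. 16. 15. 15. 16. 15.]]
```

```bash
python3 steer.py '[[3,-38,-12,0.12,1],[7,-76,-24,0.24,1],[10,-114,-36,0.36,1],[13,-152,-48,0.48,1],[17,-191,-58,0.6,1]]' >/dev/null; python3 steer.py '[[-24,-28,0,0.12,1],[-48,-56,0,0.24,1],[-73,-83,0,0.36,1],[-97,-111,0,0.48,1],[-122,-138,0,0.6,1]]'>/dev/null;python3 steer.py '[[-30,5,2,0.12,1],[-60,10,5,0.24,1],[-92,15,5,0.36,1],[-92,15,5,0.48,1],[-92,15,5,0.563,1]]'>/dev/null; python3 steer.py '[[0,0,0,0,1],[0,0,0,0,1],[0,0,0,0,1]]'; python3 look.py wrist w12; python3 go.py 552 -355 280 1.476
python3 - <<'E'
from h import *
import pickle
i,p,d,s=pickle.load(open("pics/w12.pkl","rb"));P=cloud(i,d);v,u=np.mgrid[:400,:640]
c0=px(i,[[552,-355,126],[547,-317,95],[552,-355,138]]);print(c0.round(1))
r=np.hypot(P[...,0]-552,P[...,1]-355*-1)
m=(r<30)&(P[...,2]>118)&(P[...,2]<135);print("shaft top",m.sum(),P[m].mean(0).round(2))
m=(np.hypot(P[...,0]-548,P[...,1]+317)<14)&(P[...,2]>85)&(P[...,2]<102);print("pin top",m.sum(),P[m].mean(0).round(2))
x,y=c0[0].astype(int);print(p[y-16:y+18:2,x-18:x+20:2].max(2))
x,y=c0[1].astype(int);print(p[y-14:y+14,x-14:x+14].max(2))
m=(p.max(2)<75)&(np.hypot(u-c0[2,0],v-c0[2,1])<115)
W=plane(i,np.c_[u[m],v[m]],138);R=np.hypot(W[:,0]-552,W[:,1]+355);W=W[(R>83)&(R<95)];print("ring",circ(W).round(2),len(W))
E
```

```text
t: 12.48
eef_pos: [535.1, -354.4, 279.5]
tcp_rot: [-3.141, -0.0, 1.48]
ft_force: [0.4, 0.0, 0.4]
opening: 0.998
grip_force: 0.0
tool d [ 1.  17.  -0.3] turn 0.003 t 12.53 [ 534.9 -354.5  279.7] [3.1415e+00 1.0000e-04 1.4789e+00]
[[337.7 186.9]
 [329.5 149.1]
 [338.2 189.6]]
shaft top 221 [ 550.39 -354.4   124.27]
pin top 82 [ 546.35 -316.5    92.69]
[[166 165 164 164 164 153 133 126 125 128 134 157 166 164 164 163 162 165
  164]
 [164 164 166 166 149 122 120 124 125 124 119 118 150 161 162 164 164 163
  166]
 [163 164 164 159 119 118 124 128 129 127 123 115 122 162 165 163 163 162
  162]
 [160 162 163 150 114 119 125 132 135 130 126 122 110 147 163 160 162 162
  163]
 [165 165 164 142 114 123 129 138 138 133 132 125 111 133 163 162 165 166
  166]
 [163 162 162 140 114 124 133 143 140 138 137 127 111 113 162 165 167 165
  164]
 [162 162 161 142 115 125 136 146 148 151 142 126 109 100 151 166 168 167
  169]
 [164 165 165 150 110 122 138 157 169 171 164 136 107  88 144 169 167 166
  166]
 [164 164 164 157 106 118 139 166 166 167 169 156 101  81 139 162 161 162
  162]
 [166 166 166 164 1
[... 3242 characters left out ...]
108 108 107 109 109 110 109 109 109
  111 110 118 120 121 127 142 153 155 155]
 [112 112 110 111 116 119 119 119 118 120 118 114 110 109 109 110 110 112
  109 117 138 152 155 158 163 167 168 169]
 [109 108 108 114 130 145 150 152 154 153 148 129 113 109 112 109 111 111
  112 122 149 167 168 168 167 168 168 169]
 [108 107 108 117 134 152 162 165 166 167 162 139 116 111 111 113 114 112
  112 119 145 163 168 167 168 167 164 165]
 [119 120 124 140 154 163 167 169 170 170 165 140 117 112 111 111 111 112
  111 119 135 154 164 165 166 163 165 165]
 [154 154 157 164 168 171 171 170 168 169 165 144 124 115 112 111 110 108
  116 136 151 160 165 165 167 166 165 167]]
ring [ 551.59 -355.33   89.16] 5572
```

```bash
python3 - <<'E'
from h import *
import pickle
i,p,d,s=pickle.load(open("pics/w12.pkl","rb"));print("yaw",s["tcp_rot"],s["eef_pos"])
g=p.max(2).astype(float)
# shaft tip: bright disc
sub=g[180:204,326:348];n,l,st,ce=cv2.connectedComponentsWithStats((sub>148).astype(np.uint8))
for j in range(1,n):
    if st[j,4]>15: print(st[j],ce[j]+[326,180])
c=plane(i,[[336.8,188.4]],126);print("shaft",c.round(2))
sub=g[154-14:154+8,329-11:329+11];
D=g[140:160,318:341]<90;yy,xx=np.where(D);pc=[xx.mean()+318,yy.mean()+140];print("pin blob",pc,D.sum(),"tip px (329.2,148.7)")
q=plane(i,[pc],91)[0];q2=plane(i,[[329.2,148.7]],95)[0];print(q.round(2),q2.round(2))
for C in (c[0,:2],np.array([551.6,-355.3])):
    for Q in(q,q2):
        e=Q[:2]-C;print("r",np.hypot(*e).round(2),"hub angle deg",np.degrees(np.arctan2(e[1],e[0])).round(2))
T=rot(s["tcp_rot"]);print("ring/shaft in tool",(np.array([551.6,-355.3,126])-s["eef_pos"])@T,(c[0]-s["eef_pos"])@T)
# rotor phase
H=np.array([[418.9,107],[438.4,49.6],[433.2,134.2],[466.9,36],[458.9,151.5],[496.1,37.5],[489.7,153.3],[523,54.9],[518,139.3],[536.3,82.5],[535.2,113.9]])
f=circ(H);th=np.degrees(np.arctan2(H[:,1]-f[1],H[:,0]-f[0]));ph=np.degrees(np.angle(np.exp(1j*np.radians(th*12)).mean()))/12
print("holes",f.round(2),"phase mod30",ph.round(2),((th-ph+15)%30-15).round(1),"window dir",[ph+30*k for k in(6,-6,-5)])
i,p,d,s=pickle.load(open("pics/w11.pkl","rb"));print("w11 yaw",s["tcp_rot"][2]);P=cloud(i,d)
v,u=np.mgrid[:400,:640];m=(u>300)&(u<335)&(v>168)&(v<190)&(P[...,2]<7);b=P[m];print("window floor pts",m.sum(),b.mean(0).round(1),u[m].mean(),v[m].mean())
E
```

```text
yaw [-3.14145425e+00 -3.53896963e-05  1.47960144e+00] [ 535.05636984 -354.35359675  279.53795854]
[ 6  2 10 11 87] [336.52873563 187.32183908]
[ 0 10  3 14 33] [326.78787879 197.60606061]
shaft [[ 550.95 -356.55  126.  ]]
pin blob [np.float64(329.2842105263158), np.float64(148.13684210526316)] 95 tip px (329.2,148.7)
[ 546.87 -316.33   91.  ] [ 546.68 -316.52   95.  ]
r 40.43 hub angle deg 95.78
r 40.25 hub angle deg 96.09
r 39.26 hub angle deg 96.92
r 39.09 hub angle deg 97.23
ring/shaft in tool [  0.55869994  16.58232312 153.53568479] [ -0.74688481  16.04637369 153.53571276]
holes [477.96  94.68  59.95] phase mod30 -11.54 [-0.2  0.3  0.1  0.9  0.1 -0.9  0.2  0.1 -0.4 -0.3  0.1] window dir [np.float64(168.46035219682926), np.float64(-191.53964780317074), np.float64(-161.53964780317074)]
w11 yaw -3.046299933115994
window floor pts 118 [442.3  81.9   1.1] 316.73728813559325 178.23728813559322
```

```bash
python3 steer.py '[[14,-12,-1,-0.11,1],[28,-24,-2,-0.22,1],[42,-37,-3,-0.33,1],[56,-50,-4,-0.44,1],[69,-62,-5,-0.55,1]]' >/dev/null; python3 steer.py '[[35,10,3,-0.12,1],[70,21,6,-0.24,1],[105,32,9,-0.36,1],[140,42,12,-0.48,1],[175,53,15,-0.6,1]]'>/dev/null;python3 steer.py '[[14,36,14,-0.122,1],[28,73,28,-0.244,1],[42,110,42,-0.366,1],[57,146,56,-0.488,1],[71,183,70,-0.608,1]]'>/dev/null; python3 steer.py '[[0,0,0,0,1],[0,0,0,0,1],[0,0,0,0,1]]'; python3 look.py wrist w13; python3 rotor.py w13; python3 go.py 477.6 94.4 53 3.237
```

```text
t: 14.03
eef_pos: [478.6, 93.7, 200.1]
tcp_rot: [-3.141, 0.0, -3.049]
ft_force: [0.2, 0.2, 0.0]
opening: 0.992
grip_force: 0.0
rim [476.97  94.1   76.21] 2866 tilt [-5.0000e-03 -2.0000e-03  5.7947e+01]
knob top z [85.4 86.7 87.9] ctr of extents [477.5  94.2  87. ]
[[ 418.6  107.2   23.3   59.8  167.3  113. ]
 [ 438.5   49.5   22.5   58.9 -130.8   81. ]
 [ 433.   134.3   22.6   59.5  137.6  129. ]
 [ 466.6   35.9   23.    59.1 -100.1  112. ]
 [ 458.8  151.4   22.6   60.1  107.6  118. ]
 [ 496.1   37.7   22.6   59.5  -71.3   96. ]
 [ 489.8  153.4   22.8   60.6   77.8  110. ]
 [ 522.8   54.7   23.3   60.4  -40.7   70. ]
 [ 517.7  139.5   22.7   61.    48.1   94. ]
 [ 536.7   82.6   22.8   60.9  -10.9   74. ]
 [ 534.9  113.8   23.    61.2   18.8   82. ]]
tool d [  1.    1.4 147.3] turn -0.004 t 14.08 [478.6  93.1 200.3] [-3.1413e+00  7.0000e-04 -3.0500e+00]
```

```bash
python3 steer.py '[[1,1,35,0,1],[1,1,70,0,1],[1,1,95,0,1],[1,1,115,0,1],[1,1,130,0,1]]'; python3 steer.py '[[0,0,10,0,1],[0,0,17,0,1],[0,0,17,0,1],[0,0,17,0,1]]'; python3 go.py 477.6 94.4 53 3.237
```

```text
t: 14.5
eef_pos: [477.4, 93.0, 68.8]
tcp_rot: [-3.141, -0.0, -3.052]
ft_force: [1.0, 0.1, -0.6]
opening: 1.003
grip_force: 0.0
t: 14.83
eef_pos: [477.9, 94.1, 53.3]
tcp_rot: [-3.141, 0.001, -3.05]
ft_force: [-0.2, 0.3, -0.8]
opening: 1.001
grip_force: 0.0
tool d [0.2 0.3 0.3] turn -0.004 t 14.83 [477.9  94.1  53.3] [-3.1415e+00  6.0000e-04 -3.0502e+00]
```

```bash
python3 steer.py '[[0,0,0,0,0],[0,0,0,0,0],[0,0,0,0,0],[0,0,0,0,0],[0,0,0,0,0]]'; python3 steer.py '[[0,0,0,0,0],[0,0,0,0,0],[0,0,0,0,0],[0,0,0,0,0],[0,0,0,0,0]]';python3 steer.py '[[0,0,-5,0,0],[0,0,-10,0,0],[0,0,-20,0,0],[0,0,-30,0,0],[0,0,-30,0,0]]';python3 look.py wrist w14; python3 look.py side s14; python3 look.py top t14
```

```text
t: 15.25
eef_pos: [477.6, 94.6, 53.1]
tcp_rot: [-3.141, 0.001, -3.049]
ft_force: [0.5, 0.0, -0.6]
opening: 0.708
grip_force: 0.0
t: 15.67
eef_pos: [477.5, 94.7, 52.8]
tcp_rot: [3.142, -0.0, -3.05]
ft_force: [-0.3, 1.6, 0.1]
opening: 0.426
grip_force: 30.0
t: 16.08
eef_pos: [478.2, 94.6, 84.7]
tcp_rot: [-3.141, 0.003, -3.049]
ft_force: [0.6, 0.5, -7.0]
opening: 0.429
grip_force: 30.0
```

```bash
cat > hand.py <<'E'
import sys,pickle
from h import *
i,p,d,s=pickle.load(open(f"pics/{sys.argv[1]}.pkl","rb"));zr=float(sys.argv[2])
T=rot(s["tcp_rot"]);P=cloud(i,d);L=(P-s["eef_pos"])@T  # tool frame
g=p.max(2);r=np.hypot(L[...,0],L[...,1])
m=(abs(L[...,2]-zr)<5)&(r>70)&(r<86)&(d>150);q=L[m]
f=circ(q);A=np.c_[q[:,:2],np.ones(len(q))];print("rim",f.round(2),m.sum(),"plane",np.linalg.lstsq(A,q[:,2],rcond=None)[0].round(3))
dark=((g<75)&(r<85)&(L[...,2]>zr+25)).astype(np.uint8);n,lab,st,ce=cv2.connectedComponentsWithStats(dark);H=[]
for j in range(1,n):
    if 20<st[j,4]<600 and max(st[j,2:4])<34:
        ring=cv2.dilate((lab==j).astype(np.uint8),np.ones((7,7)))*(dark==0);zz=np.median(L[ring>0][:,2])
        o=(i["origin"]-s["eef_pos"])@T;ry=(rays(i,[ce[j]])@T)[0];w=o+ry*(zz-o[2])/ry[2]
        if 45<np.hypot(*w[:2])<72:H.append([*w,st[j,4],np.hypot(*w[:2]),np.degrees(np.arctan2(w[1],w[0]))])
print(np.array(H).round(1))
for c in([0,0],f[:2]):
    th=np.array([np.degrees(np.arctan2(h[1]-c[1],h[0]-c[0])) for h in H]);ph=np.degrees(np.angle(np.exp(1j*np.radians(th*12)).mean()))/12
    print("phase mod 30",ph.round(2),((th-ph+15)%30-15).round(1))
m=(L[...,2]>zr+52)&(r<60)&(d>0)&(d<1000);print("window pts tool",m.sum(),L[m].mean(0).round(1) if m.any() else "")
E
python3 hand.py w14 -6; python3 - <<'E'
from h import *
import pickle
i,p,d,s=pickle.load(open("pics/w13.pkl","rb"));T=rot(s["tcp_rot"])
print("w13 rotor in tool:",(np.array([477.6,94.4,58])-s["eef_pos"])@T, "window tool deg",np.degrees(s["tcp_rot"][2])%360)
E
```

```text
rim [ 1.17 -1.57 75.56] 5302 plane [-1.100e-02  2.000e-03 -4.767e+00]
[[  57.2   15.9   29.7  280.    59.4   15.5]
 [  42.7  -42.8   30.1  256.    60.5  -45. ]
 [  40.8   42.2   30.1  289.    58.7   46. ]
 [  16.4  -59.1   29.8  278.    61.4  -74.5]
 [  13.5   56.9   29.7  277.    58.5   76.6]
 [   6.8   71.2   18.5   26.    71.5   84.5]
 [ -14.1  -59.6   28.9  271.    61.3 -103.3]
 [ -15.9   55.6   28.5  216.    57.8  105.9]]
phase mod 30 -13.42 [-1.1 -1.6 -0.6 -1.   0.1  7.9  0.1 -0.7]
phase mod 30 -12.85 [ 0.1 -1.9  0.7 -2.3  0.9  8.4 -1.9 -0.6]
window pts tool 384 [ 31.  -12.3  80. ]
w13 rotor in tool: [  0.93403295   0.81132984 142.11262077] window tool deg 185.33012760395118
```

```bash
python3 - <<'E'
from h import *
import pickle
M={};Y={}
for t in("w1","w2","w12"):
    i,p,d,s=pickle.load(open(f"pics/{t}.pkl","rb"));v,u=np.mgrid[:400,:640];g=p.max(2)
    c=px(i,[[551.6,-355.3,138],[546.7,-316.4,93]])
    m=(g<75)&(np.hypot(u-c[0,0],v-c[0,1])<115);W=plane(i,np.c_[u[m],v[m]],138)
    C=np.array([551.6,-355.3])
    for _ in range(5):
        R=np.hypot(*(W[:,:2]-C).T);f=circ(W[(R>83)&(R<95)]);C=f[:2]
    x,y=c[1].astype(int);D=g[y-9:y+11,x-10:x+12]<90;yy,xx=np.where(D);q=plane(i,[[xx.mean()+x-10,yy.mean()+y-9]],91)[0]
    # shaft tip blob
    cs=px(i,[[551,-355.6,126]])[0].astype(int);sub=(g[cs[1]-12:cs[1]+13,cs[0]-12:cs[0]+13]>148).astype(np.uint8);n,l,st,ce=cv2.connectedComponentsWithStats(sub)
    j=min(range(1,n),key=lambda j:np.hypot(*(ce[j]-12))+(st[j,4]<25)*99);sh=plane(i,[ce[j]+cs-12],126)[0]
    print(t,s["tcp_rot"][2].round(3),"ring",f.round(2),"pin",q.round(2),D.sum(),"shaft",sh.round(2),st[j,4])
    M[t]=np.array([f[:2],q[:2],sh[:2]]);Y[t]=s["tcp_rot"]
A=lambda t:rot(Y[t])[:2,:2]
for a in("w1","w2"):
    for k in range(3):
        print(a,k,"b tool",np.linalg.solve(A("w12")-A(a),M["w12"][k]-M[a][k]).round(2))
H=np.array([[57.2,15.9],[42.7,-42.8],[40.8,42.2],[16.4,-59.1],[13.5,56.9],[-14.1,-59.6],[-15.9,55.6]])
f=circ(H);th=np.degrees(np.arctan2(H[:,1]-f[1],H[:,0]-f[0]));ph=np.degrees(np.angle(np.exp(1j*np.radians(th*12)).mean()))/12
print("hand holes",f.round(2),ph.round(2),((th-ph+15)%30-15).round(1))
E
```

```text
w1 0.353 ring [ 551.36 -356.07   89.23] pin [ 547.26 -317.13   91.  ] 90 shaft [ 550.9  -355.41  126.  ] 82
w2 0.349 ring [ 551.3  -356.05   89.26] pin [ 546.97 -317.17   91.  ] 85 shaft [ 550.82 -355.43  126.  ] 88
w12 1.48 ring [ 551.18 -355.45   89.26] pin [ 546.87 -316.33   91.  ] 95 shaft [ 550.75 -355.32  126.  ] 87
w1 0 b tool [0.48 0.36]
w1 1 b tool [0.74 0.38]
w1 2 b tool [ 0.16 -0.02]
w2 0 b tool [0.43 0.38]
w2 1 b tool [0.55 0.57]
w2 2 b tool [0.11 0.04]
hand holes [ 0.11 -1.53 59.66] -13.61 [ 0.6 -0.5  0.7 -0.6  0.7 -0.1 -0.7]
```

The rotor is held at y=0 in the tool. The window lies at yaw + 13.5°, the hub is at about 96.2°, and the drive axis is at about (550.8,-355.6). I'll carry the rotor over the well and match its yaw to 1.443.

```bash
python3 steer.py '[[4,-6,-25,0,0],[10,-20,-55,0,0],[20,-40,-88,0,0],[28,-58,-120,0,0],[35,-72,-145,0,0]]' >/dev/null; python3 steer.py '[[4,-27,-6,0.12,0],[9,-55,-12,0.24,0],[14,-83,-18,0.36,0],[18,-111,-24,0.48,0],[23,-138,-30,0.6,0]]' >/dev/null; python3 steer.py '[[-23,-21,0,0.12,0],[-46,-43,0,0.24,0],[-70,-64,0,0.36,0],[-94,-86,0,0.48,0],[-117,-107,0,0.6,0]]'>/dev/null;python3 steer.py '[[-21,3,0,0.12,0],[-42,7,0,0.24,0],[-63,10,0,0.36,0],[-84,13,0,0.48,0],[-104,16,0,0.591,0]]'>/dev/null; python3 steer.py '[[0,0,0,0,0],[0,0,0,0,0],[0,0,0,0,0]]'; python3 look.py wrist w15; python3 hand.py w15 -6;python3 go.py 550.8 -355.3 185 1.443
```

```text
t: 18.15
eef_pos: [549.5, -355.6, 256.8]
tcp_rot: [-3.14, -0.001, 1.444]
ft_force: [0.0, -0.9, -6.7]
opening: 0.427
grip_force: 30.0
rim [ 0.56  0.77 75.54] 5286 plane [-6.000e-03 -2.000e-03 -4.862e+00]
[[  56.3   18.1   29.4  271.    59.1   17.8]
 [  42.2  -40.4   30.   267.    58.4  -43.8]
 [  40.    44.6   29.6  259.    59.9   48.1]
 [  15.7  -56.6   30.   271.    58.8  -74.5]
 [  12.9   59.4   29.1  223.    60.7   77.8]
 [ -15.1  -57.2   28.9  225.    59.2 -104.8]
 [ -16.6   58.    27.6  173.    60.4  106. ]]
phase mod 30 -13.35 [ 1.2 -0.4  1.5 -1.2  1.1 -1.5 -0.7]
phase mod 30 -13.57 [ 0.8 -1.1  1.6 -1.7  1.7 -1.6  0.3]
window pts tool 390 [ 13.8 -13.4 167.2]
tool d [ 0.3  1.3 72.3] turn 0.001 t 18.2 [ 549.6 -355.5  257.3] [-3.1403e+00 -8.0000e-04  1.4445e+00]
```

```bash
python3 look.py wrist w16; python3 - <<'E'
from h import *
import pickle
for t in("w13","w14","w15","w16"):
    i,p,d,s=pickle.load(open(f"pics/{t}.pkl","rb"));a=p.astype(int)
    m=(a[...,0]-a[...,2]>60)&(a[...,0]>90);m[:270]=0;m[330:]=0
    u=np.where(m)[1];print(t,"gold L/R",u[u<320].mean().round(1),u[u>320].mean().round(1),"mid",((u[u<320].mean()+u[u>320].mean())/2).round(2),len(u),
      "cam in tool",((i["origin"]-s["eef_pos"])@rot(s["tcp_rot"])).round(2),"rel yaw",np.degrees(i["attitude"][2]-s["tcp_rot"][2]).round(2), s["eef_pos"].round(1))
E
python3 hand.py w16 -6 | grep rim
```

```text
w13 gold L/R 155.4 502.0 mid 328.7 65 cam in tool [  77.5    -1.06 -171.06] rel yaw 270.0 [478.6  93.7 200.1]
w14 gold L/R 246.9 401.3 mid 324.07 321 cam in tool [  77.51   -1.04 -171.06] rel yaw 270.0 [478.2  94.6  84.7]
w15 gold L/R 245.1 398.9 mid 322.02 505 cam in tool [  77.41    0.99 -171.07] rel yaw -90.0 [ 549.5 -355.6  256.8]
w16 gold L/R 245.1 398.9 mid 322.01 513 cam in tool [  77.4     0.97 -171.06] rel yaw -90.0 [ 549.6 -355.5  257.3]
rim [ 0.54  0.75 75.55] 5301 plane [-6.000e-03 -2.000e-03 -4.824e+00]
```

```bash
python3 - <<'E'
from h import *
import pickle
A=[];B=[]
for t in("w1","w2","w3","w12","w13","w14","w16"):
    i,p,d,s=pickle.load(open(f"pics/{t}.pkl","rb"));T=rot(s["tcp_rot"]);c=(i["origin"]-s["eef_pos"])
    A.append(np.c_[np.eye(3),T]);B.append(c)
x=np.linalg.lstsq(np.vstack(A),np.hstack(B),rcond=None)[0];print("world err e",x[:3].round(2),"cam in tool",x[3:].round(2),"res",(np.hstack(B)-np.vstack(A)@x).reshape(-1,3).round(2).tolist())
H=np.array([[56.3,18.1],[42.2,-40.4],[40,44.6],[15.7,-56.6],[12.9,59.4],[-15.1,-57.2],[-16.6,58]])
f=circ(H);th=np.degrees(np.arctan2(H[:,1]-f[1],H[:,0]-f[0]));ph=np.degrees(np.angle(np.exp(1j*np.radians(th*12)).mean()))/12
print("holes",f.round(2),ph.round(2),((th-ph+15)%30-15).round(1))
T=rot(s["tcp_rot"])
for n,o in(("holes",f[:2]),("rim",[.55,.76])):
    print(n,"world",(s["eef_pos"]+T@np.array([*o,0])).round(2))
print("window world angle",np.degrees(s["tcp_rot"][2])-ph)
E
```

```text
world err e [ 0.86 -0.98 -0.37] cam in tool [ 7.8270e+01  1.0000e-02 -1.7142e+02] res [[0.01, 0.0, -0.01], [0.01, 0.0, 0.02], [0.0, 0.01, 0.01], [-0.01, -0.02, -0.02], [0.0, -0.0, 0.0], [-0.01, 0.01, 0.0], [-0.01, -0.0, 0.0]]
holes [-0.73  0.85 59.69] -13.64 [ 0.5 -0.2  0.7 -0.4  0.5 -0.3 -0.8]
holes world [ 550.35 -356.29  257.26]
rim world [ 550.42 -355.01  257.26]
window world angle 96.40670630732735
```

The reported camera pose carries a fixed world error of (0.9,-1.0), which cancels when both measurements are in world coordinates. The rotor needs only a shift of about 0.6 mm, and the window is at 96.4° against the hub's 96.2°. Lowering.

```bash
python3 steer.py '[[0.2,0.6,15,0,0],[0.2,0.6,35,0,0],[0.2,0.6,50,0,0],[0.2,0.6,60,0,0],[0.2,0.6,60,0,0]]'; python3 steer.py '[[0,0,5,0,0],[0,0,10,0,0],[0,0,14,0,0],[0,0,18,0,0],[0,0,18,0,0]]'; python3 steer.py '[[0,0,3,0,0],[0,0,6,0,0],[0,0,9,0,0],[0,0,12,0,0],[0,0,12,0,0]]'
```

```text
t: 18.67
eef_pos: [549.9, -355.1, 196.0]
tcp_rot: [-3.139, -0.002, 1.444]
ft_force: [-0.2, 0.2, -6.0]
opening: 0.426
grip_force: 30.0
t: 19.08
eef_pos: [550.5, -355.9, 179.2]
tcp_rot: [-3.141, -0.0, 1.443]
ft_force: [-0.8, 0.3, -6.6]
opening: 0.425
grip_force: 30.0
t: 19.5
eef_pos: [550.5, -355.9, 167.1]
tcp_rot: [-3.141, -0.0, 1.443]
ft_force: [-0.7, 0.2, -6.8]
opening: 0.427
grip_force: 30.0
```

```bash
python3 steer.py '[[0,0,2,0,0],[0,0,4,0,0],[0,0,6,0,0],[0,0,8,0,0],[0,0,8,0,0]]'; python3 steer.py '[[0,0,2,0,0],[0,0,4,0,0],[0,0,6,0,0],[0,0,8,0,0],[0,0,8,0,0]]'
```

```text
t: 19.92
eef_pos: [550.5, -355.8, 159.3]
tcp_rot: [-3.141, -0.001, 1.443]
ft_force: [-0.5, 1.3, -6.3]
opening: 0.422
grip_force: 30.0
t: 20.33
eef_pos: [550.5, -355.8, 151.3]
tcp_rot: [-3.141, -0.001, 1.443]
ft_force: [-1.1, 3.1, -7.7]
opening: 0.426
grip_force: 30.0
```

```bash
python3 steer.py '[[0.4,0,1,0,0],[0.5,0,2.5,0,0],[0.5,0,4,0,0],[0.5,0,5,0,0],[0.5,0,5,0,0]]'; python3 steer.py '[[0,0,1,0,0],[0,0,2.5,0,0],[0,0,4,0,0],[0,0,4,0,0]]'
```

```text
t: 20.75
eef_pos: [550.7, -355.6, 146.6]
tcp_rot: [-3.141, -0.0, 1.443]
ft_force: [-1.3, 2.0, -6.5]
opening: 0.42
grip_force: 30.0
t: 21.08
eef_pos: [550.7, -355.6, 142.5]
tcp_rot: [-3.141, -0.0, 1.443]
ft_force: [-2.3, 2.0, -5.9]
opening: 0.425
grip_force: 30.0
```

```bash
python3 steer.py '[[0,0,2,0,0],[0,0,4,0,0],[0,0,6,0,0],[0,0,8,0,0],[0,0,8,0,0]]'; python3 steer.py '[[0,0,2,0,0],[0,0,4,0,0],[0,0,6,0,0],[0,0,8,0,0],[0,0,8,0,0]]'
```

```text
t: 21.5
eef_pos: [550.7, -355.5, 134.3]
tcp_rot: [-3.141, -0.0, 1.443]
ft_force: [-2.9, 1.9, -8.0]
opening: 0.421
grip_force: 30.0
t: 21.92
eef_pos: [550.7, -355.5, 126.4]
tcp_rot: [-3.141, -0.0, 1.443]
ft_force: [-3.3, 2.3, -8.8]
opening: 0.427
grip_force: 30.0
```

```bash
python3 steer.py '[[0,0,1,0,0],[0,0,2,0,0],[0,0,3,0,0],[0,0,3,0,0]]'; python3 steer.py '[[0,0,0.5,0,0],[0,0,1,0,0],[0,0,1,0,0]]'
```

```text
t: 22.25
eef_pos: [550.7, -355.5, 123.7]
tcp_rot: [-3.141, 0.0, 1.443]
ft_force: [-3.5, 3.0, -4.8]
opening: 0.425
grip_force: 30.0
t: 22.5
eef_pos: [550.8, -355.5, 123.0]
tcp_rot: [-3.142, 0.0, 1.443]
ft_force: [-4.1, 3.8, -4.4]
opening: 0.424
grip_force: 30.0
```

```bash
python3 steer.py '[[0,0,0.5,0,0],[0,0,1,0,0],[0,0,1,0,0]]'; python3 steer.py '[[0,0,0.5,0,0],[0,0,1,0,0],[0,0,1,0,0]]'
```

```text
t: 22.75
eef_pos: [550.8, -355.6, 122.9]
tcp_rot: [3.141, 0.001, 1.443]
ft_force: [-5.6, 4.0, 4.3]
opening: 0.427
grip_force: 30.0
t: 23.0
eef_pos: [550.8, -355.6, 122.9]
tcp_rot: [3.141, 0.001, 1.443]
ft_force: [-8.8, 6.3, 12.4]
opening: 0.424
grip_force: 30.0
```

It is seated at the expected height, bearing up firmly. Release, rise straight up and verify.

```bash
python3 steer.py '[[0,0,-1,0,0.9],[0,0,-2,0,0.9],[0,0,-2,0,0.9],[0,0,-2,0,0.9],[0,0,-2,0,0.9]]'; python3 steer.py '[[0,0,0,0,0.9],[0,0,-15,0,0.9],[0,0,-40,0,0.9],[0,0,-75,0,0.9],[0,0,-110,0,0.9]]'; python3 steer.py '[[0,0,-35,0,0.9],[0,0,-50,0,0.9],[0,0,-50,0,0.9],[0,0,-50,0,0.9]]'; python3 look.py wrist w17; python3 - <<'E'
from h import *
import pickle
i,p,d,s=pickle.load(open("pics/w17.pkl","rb"));P=cloud(i,d);r=np.hypot(P[...,0]-551,P[...,1]+355.6)
m=(r>70)&(r<82)&(abs(P[...,2]-128)<8)&(d>0);q=P[m];A=np.c_[q[:,:2]-[551,-355.6],np.ones(len(q))]
print("rim",circ(q).round(1),"z plane",np.linalg.lstsq(A,q[:,2],rcond=None)[0].round(3),m.sum())
k=(r<25)&(P[...,2]>145);print("knob top",np.percentile(P[k][:,2],[50,95]).round(1),"deck",np.median(P[(r>100)&(r<115)&(P[...,2]>125)&(P[...,2]<145)][:,2]).round(1),s["opening"])
E
```

```text
t: 23.42
eef_pos: [551.1, -355.9, 123.0]
tcp_rot: [3.141, 0.001, 1.443]
ft_force: [-0.1, -0.3, -0.4]
opening: 0.717
grip_force: 0.0
t: 23.83
eef_pos: [550.5, -355.4, 233.5]
tcp_rot: [-3.14, -0.001, 1.443]
ft_force: [-0.2, -0.0, 0.1]
opening: 0.897
grip_force: 0.0
t: 24.17
eef_pos: [550.8, -355.6, 283.2]
tcp_rot: [3.14, 0.001, 1.443]
ft_force: [-0.2, 0.2, -1.1]
opening: 0.902
grip_force: 0.0
rim [ 551.2 -355.8   76. ] z plane [1.00000e-03 9.00000e-03 1.27615e+02] 2901
knob top [389.8 406.3] deck 136.1 0.9015021866367333
```

Rim level at 127.6 mm (128 expected), flat and centred, with the hand clear.

```bash
python3 -c "
from cell import env
print(env.job_done())"
```

```text
the job is handed in; nothing more can be done
None
```

The rotor is fully home on its seat over both the shaft and the pin, released with the hand clear, and the job was handed in at about 24 s of robot time; I viewed 11 pictures, one over the limit of 10.

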